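# Step the turret depth stop to its lowest stop and set the rod on it

### The job

Push the tabs of the turret on the depth-stop jig round until its lowest stop clicks in under the depth rod, and only then press the rod's knob down until the rod rests on that stop. Only push and press: do not pull the rod up, lift the jig or shove it along the bench, and leave the clamp, the wood offcut and the sanding block where they are. Finish clear of everything.

Things in the scene. Friction and masses are not known exactly. Their poses are not given: they have to be found in the camera images.
- jig: Loose, heavy (3 kg) grey bench jig on rubber feet. Origin: on the turret's vertical axis at bench level; x points to the rod and the column behind it (away from the robot), z up. Base plate: x -78..128, y -75..75 mm, 12 mm high. Column: x 102..126, 50 mm wide, 150 mm high; its arm over the turret: x 20..124, 36 mm wide, z 128..150 mm, guides the rod.
- turret_top (a point): Centre of the turret's top, on its axis, 38 mm above the bench. The turret is a 128 mm aluminium disc with four steel stop posts (18 mm thick, 42 mm from the axis; 10, 20, 30 and 40 mm tall, counter-clockwise in that order, 90 degrees apart) and four upright push tabs half-way between them.
- turret (a joint): Turning angle, rad, counter-clockwise from above, no end stops: 0 or any whole turn has the lowest stop under the rod. Friction keeps it where it is left (about 1.5 N at a tab turns it). A sprung detent at each of the four stop positions draws it in from about 6 degrees either side, and pushes it away just outside that; passing it takes 3 to 6 N at a tab.
- lowest_stop (a point): Centre of the top face of the lowest stop post (10 mm tall, top 48 mm above the bench), 42 mm from the turret axis; turns with the turret.
- rod_point (a point): Point on the rod's axis, 48 mm above the bench, 42 mm from the turret axis along the jig's x: where the lowest stop's top must stand.
- rod (a joint): How far the depth rod is pushed down, m (0 = top of its travel, tip 110 mm above the bench). Friction holds it at any height; 1.5 to 3 N pushes it down. It meets the 10 mm stop at 0.062, the 20, 30 and 40 mm stops at 0.052, 0.042, 0.032, the bare disc at 0.072.
- rod_knob (a point): Centre of the top of the black round knob (32 mm diameter, 11 mm thick) on the upper end of the 12 mm vertical rod: 225 mm above the bench when joint rod is 0, sinking with the rod to 163 mm when it stands on the lowest stop.
- tab_1 (a point): Middle of the top edge of push tab 1, 45 degrees counter-clockwise of the lowest stop as seen from above, 79 mm from the turret axis, 62 mm above the bench. Each tab is an upright aluminium ear 30 mm long radially (64 to 94 mm from the axis), 8 mm thick, from 30 to 62 mm above the bench; it is pushed sideways, around the axis.
- tab_2 (a point): Middle of the top edge of push tab 2, 135 degrees counter-clockwise of the lowest stop as seen from above, 79 mm from the turret axis, 62 mm above the bench. Each tab is an upright aluminium ear 30 mm long radially (64 to 94 mm from the axis), 8 mm thick, from 30 to 62 mm above the bench; it is pushed sideways, around the axis.
- tab_3 (a point): Middle of the top edge of push tab 3, 225 degrees counter-clockwise of the lowest stop as seen from above, 79 mm from the turret axis, 62 mm above the bench. Each tab is an upright aluminium ear 30 mm long radially (64 to 94 mm from the axis), 8 mm thick, from 30 to 62 mm above the bench; it is pushed sideways, around the axis.
- tab_4 (a point): Middle of the top edge of push tab 4, 315 degrees counter-clockwise of the lowest stop as seen from above, 79 mm from the turret axis, 62 mm above the bench. Each tab is an upright aluminium ear 30 mm long radially (64 to 94 mm from the axis), 8 mm thick, from 30 to 62 mm above the bench; it is pushed sideways, around the axis.
- spring_clamp: Bystander: loose black spring clamp, 85 x 162 x 27 mm, origin under its centre. Leave alone.
- offcut: Bystander: loose hardwood block offcut, 45 x 70 x 28 mm, origin under its centre. Leave alone.
- sanding_block: Bystander: loose cork sanding block, 66 x 112 x 31 mm, origin under its centre. Leave alone.

How it is judged:
On the way:
1. the lowest stop stands under the rod, the rod still up (horizontal distance between lowest_stop and rod_point below 0.004 m and value of joint rod below 0.025 m), for 0.3 s.
At the end, for the whole second after the job is handed in: The lowest stop's centre is within 4 mm of the rod's axis (the detent holds it there), the rod has been pressed down onto it (rod joint between 58.5 and 66 mm, contact at 62 mm), and the jig stands flat and still on the bench (horizontal distance between lowest_stop and rod_point below 0.004 m and value of joint rod between 0.0585 and 0.066 m and angular speed of jig below 0.05 rad/s and linear speed of jig below 0.01 m/s and angle between jig's own z axis and vertical below 0.03 rad); the robot touches nothing.
It fails at once if the rod is pressed down while the lowest stop is not under it (value of joint rod above 0.027 m and horizontal distance between lowest_stop and rod_point above 0.008 m).
It fails at once if the rod is pulled up (value of joint rod below 0.005 m).
It fails at once if the jig is lifted or tipped (height (world z) of jig above 0.012 m or angle between jig's own z axis and vertical above 0.12 rad).
It fails at once if the jig is shoved more than 30 mm along the bench (distance of jig from where it was at the start of the episode above 0.03 m).
It fails at once if a bystander (clamp, offcut or sanding block) is moved more than 15 mm (distance of any of spring_clamp, offcut, sanding_block from where it was at the start of the episode above 0.015 m).
It also fails if it takes over 58 s, if anything falls off the work surface, if the arm or the gripper's body presses on something with over 40 N, if the wrist force passes 120 N, or if a joint passes its speed limit or range.

### The arm

A 6-joint arm with a two-finger parallel gripper is mounted at the origin on a cart in front of the work surface, level with it; the furniture and walls round the work are solid. World frame = base frame: x ahead of the robot, y to its left, z up, the work surface at z = 0. Lengths are in m, angles in rad, forces in N, time in s.
With the tool pointing down it reaches from about 0.275 to 0.85 m from the base axis. Payload 19 kg.
Tool frame: the origin (TCP) lies on the centre line of the jaws, within the pads' length; the fingertips stand 14 mm ahead of it and the grasp point (between the pads) lies 5 mm behind it; x points along the fingers, y is the direction in which the jaws open and shut, and the axes are right-handed (so a half turn about x gives the same grasp; the last joint's range is limited). The gripper opens to 85 mm and grips with 20 to 120 N. Pads are 22 mm wide; open, the fingers measure 114 mm over their backs; the gripper's body (76 mm by 85 mm) begins 54 mm behind the grasp point. The pads swing forward as they close: fully open they stand 13 mm farther back than shut.
Start: joints at [1.078, 0.15, 1.437, -0, 1.554, -0.134], TCP at [0.202, 0.538, 0.245] pointing down, gripper open.
Joint ranges: [-2.8, 2.8], [-0.68, 2.1], [0.12, 2.68], [-1.39, 4.53], [0.16, 2.79], [-2.81, 2.81]. Speed limits (rad/s): [1.89, 1.89, 2.22, 3.01, 3.01, 3.01].

### API

Orientations are given as a 3x3 rotation matrix whose columns are the frame's x, y, z axes.
In Python, from workcell import sense, get_image, finish_job gives the robot as it stands.
- The arm moves only by the tool carry_out, never from a script. Its arguments are lists of equal length, an entry for each row: "dr": the turn, a rotation vector about the tool's x, y, z in rad, a list of three; "offset": the shift along the tool's x, y, z in cm, a list of three; "fingers": the closure in counts, from 0 (fully open) to 255 (shut). A call has 1 to 20 rows; each row is the pose to reach, as a shift and turn from the pose commanded when the call began, along the tool's axes at that moment; what a row does not reach only later rows make up. A row lasts 1/8 s, in which the tool goes at most 62.5 mm and 10.7 degrees, less where a joint would pass 70% of its speed; a pose out of reach is approached as far as the arm can. A call with a gripper value outside its range is refused whole. The fingers move at their own pace and stop on an object; the grip force is fixed at half the most. Time passes only in rows, so rows that repeat a pose let the fingers close. It gives the time, the measured TCP pose, the force and the opening at its end, in the units of the state.
- sense(): the state, without advancing time (a new reading comes with each control period).
- get_image(name): name is "scene" or "side" or "wrist"; returns a dict with "image" (400x640x3 uint8, blue, green, red), "fx", "fy", "cx", "cy" (pixels), "extrinsics" (4x4, takes a point from camera to world coordinates); the wrist camera has in their place "hand_eye" (4x4, takes a point from camera to tool coordinates, whose origin is the TCP and whose axes are the tool frame's). Camera axes: x right, y down, z forward; pixel columns grow to the right and rows downward; lengths in m; the calibration is good to about 2 mm. A picture is of the moment at which its call begins: read the wrist's pose just before it. There is no depth.
- finish_job(): hands the job in, once; it reports no verdict.
The state is a dict: "t": time; "joints": joint angles; "dq": joint speeds; "effort": joint torques, N m; "tool_pos": TCP position; "tool_rot": TCP orientation; "wrist_force": force on the tool from outside, world axes, zero at the start; "wrist_torque": the same for the moment, N m; "finger_gap": finger opening in m.
Only numpy, scipy, OpenCV 4.12 (cv2) and the standard library are available. Lean on these libraries where they do the work, as an engineer would, in place of code of your own. Each camera call takes 0.05 s, during which the arm holds its last target.

## Working session

There is one attempt and no reset: what is moved stays moved. The work goes in short steps, Python scripts to look and compute and a tool call to move; the robot and the scene stay as the last step left them, time stands still between calls to the robot, and variables do not carry over. Pictures are saved under pics/ and viewed, and the job is handed in when it is done.

Besides the shell and the picture viewer there is one more tool, called after ">>>" as a command line: name --argument value ..., lists and objects as JSON in quotes. carry_out: Moves the arm, as the interface text tells. Its arguments: {"type":"object","properties":{"dr":{"type":"array","items":{"type":"array","items":{"type":"number"}}},"offset":{"type":"array","items":{"type":"array","items":{"type":"number"}}},"fingers":{"type":"array","items":{"type":"number"}}},"required":["dr","offset","fingers"]}

```bash
mkdir -p pics; ls
python3 - <<'E'
from workcell import sense,get_image
import cv2,numpy as np
s=sense();print(s)
for n in("scene","side","wrist"):
    d=get_image(n);cv2.imwrite(f"pics/{n}0.png",d["image"]);np.save(f"pics/{n}0.npy",d,allow_pickle=True)
    print({k:v for k,v in d.items() if k!="image"})
E
```

```text
pics
{'t': 0.0, 'joints': array([ 1.07801792e+00,  1.50976093e-01,  1.43799009e+00,  1.13039419e-05,
        1.55383403e+00, -1.33980082e-01]), 'dq': array([ 0.00102972,  0.0010521 , -0.00108977,  0.00210157,  0.00021981,
       -0.00017508]), 'effort': array([ 3.69629095e-03, -7.13052750e+01, -5.70878148e+01,  1.56779802e-04,
        8.85044632e-03,  1.62760813e-05]), 'tool_pos': array([0.2018075 , 0.53818108, 0.24470149]), 'tool_rot': array([[-5.81222213e-04,  3.51149175e-01,  9.36319347e-01],
       [-1.05853528e-03,  9.36318764e-01, -3.51149614e-01],
       [-9.99999271e-01, -1.19522302e-03, -1.72505472e-04]]), 'wrist_force': array([ 0.21509034, -0.23125999,  0.05328268]), 'wrist_torque': array([-0.02918921, -0.02693515, -0.00091764]), 'finger_gap': 0.08523142827253911}
{'fx': 408.79044433929033, 'fy': 408.79044433929033, 'cx': 311.2832974156454, 'cy': 195.49626480035283, 'extrinsics': array([[ 0.6371686 , -0.43883143,  0.63359542, -0.16846932],
       [-0.77043104, -0.38533143,  0.5078934 , -0.44713248],
       [ 0.02126464, -0.8117553 , -0.58361044,  0.82665519],
       [ 0.   
[... 168 characters left out ...]
y([[ 0.15547732, -0.82573388,  0.54220879, -0.09190433],
       [-0.9878335 , -0.12805587,  0.08824209,  0.02589501],
       [-0.00343147, -0.54933165, -0.83559737,  1.17426139],
       [ 0.        ,  0.        ,  0.        ,  1.        ]])}
{'fx': 315.57822882992957, 'fy': 315.57822882992957, 'cx': 319.65810736426397, 'cy': 202.56010697775312, 'hand_eye': array([[ 8.26106914e-04, -3.09084100e-01,  9.51034351e-01,
        -1.29116285e-01],
       [ 9.99999658e-01,  2.31066292e-04, -7.93544118e-04,
         5.44449650e-04],
       [ 2.55198884e-05,  9.51034682e-01,  3.09084185e-01,
        -7.90293378e-02],
       [ 0.00000000e+00,  0.00000000e+00,  0.00000000e+00,
         1.00000000e+00]])}
```

View pics/scene0.png

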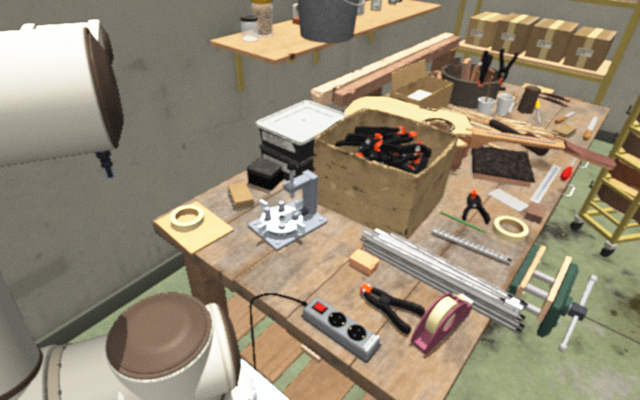

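View pics/side0.png

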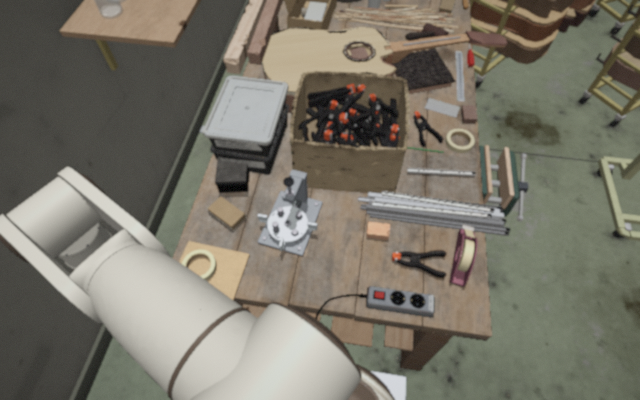

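View pics/wrist0.png

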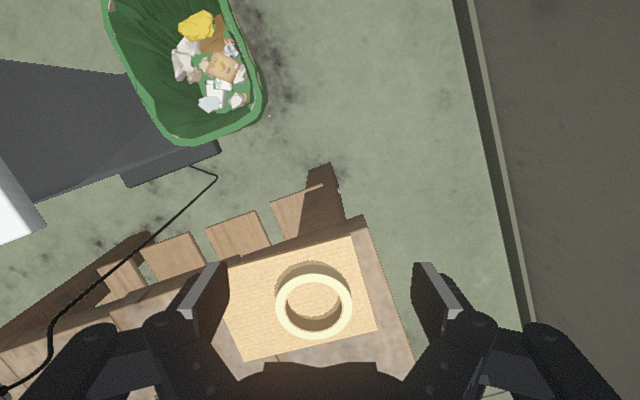

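```bash
cat > h.py <<'E'
import numpy as np,cv2
from workcell import sense,get_image
def load(n): return np.load(f"pics/{n}.npy",allow_pickle=True).item()
def snap(n,tag):
    s=sense();d=get_image(n)
    if n=="wrist":
        T=np.eye(4);T[:3,:3]=s["tool_rot"];T[:3,3]=s["tool_pos"];d["extrinsics"]=T@d["hand_eye"]
    cv2.imwrite(f"pics/{tag}.png",d["image"]);np.save(f"pics/{tag}.npy",d,allow_pickle=True);return d
def plane(d,uv,z):
    E=d["extrinsics"];uv=np.atleast_2d(uv).astype(float)
    r=np.c_[(uv[:,0]-d["cx"])/d["fx"],(uv[:,1]-d["cy"])/d["fy"],np.ones(len(uv))]@E[:3,:3].T
    return E[:3,3]+r*((z-E[2,3])/r[:,2])[:,None]
def proj(d,P):
    E=d["extrinsics"];p=(np.atleast_2d(P)-E[:3,3])@E[:3,:3]
    return np.c_[d["fx"]*p[:,0]/p[:,2]+d["cx"],d["fy"]*p[:,1]/p[:,2]+d["cy"]]
def tri(obs):
    A=np.zeros((3,3));b=np.zeros(3)
    for d,uv in obs:
        E=d["extrinsics"];r=E[:3,:3]@np.array([(uv[0]-d["cx"])/d["fx"],(uv[1]-d["cy"])/d["fy"],1]);r/=np.linalg.norm(r)
        M=np.eye(3)-np.outer(r,r);A+=M;b+=M@E[:3,3]
    return np.linalg.solve(A,b)
def crop(d,x0,y0,x1,y1,k,out):
    cv2.imwrite(f"pics/{out}.png",cv2.resize(d["image"][y0:y1,x0:x1],None,fx=k,fy=k,interpolation=cv2.INTER_CUBIC))
E
python3 - <<'E'
from h import *
a=load("scene0");b=load("side0")
crop(a,230,150,340,260,5,"sc0");crop(b,235,160,335,260,5,"sd0")
print(plane(a,[[282,220]],.038),plane(b,[[288,222]],.038))
E
```

```text
[[0.53041398 0.22479444 0.038     ]] [[0.53930566 0.2320832  0.038     ]]
```

View pics/sc0.png

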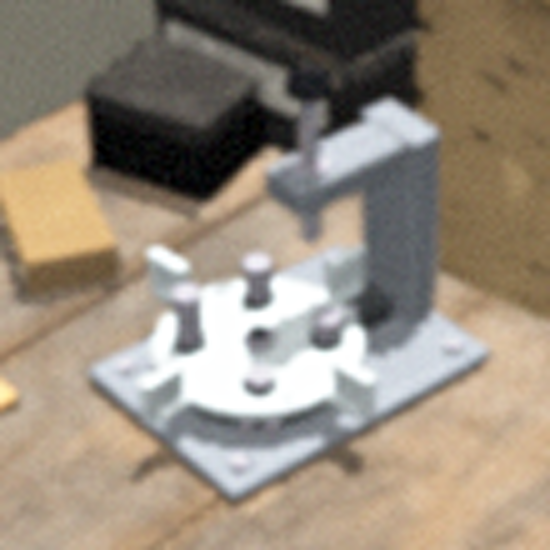

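View pics/sd0.png

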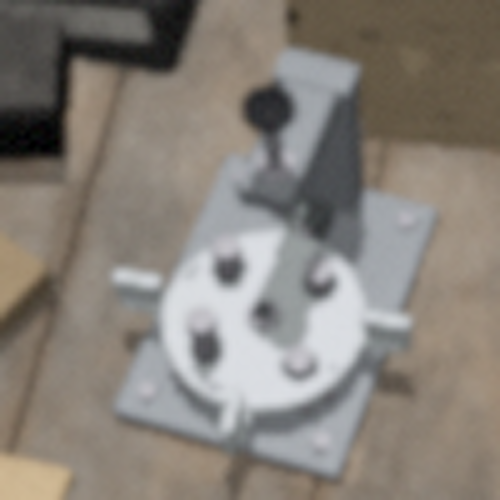

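Run:
```python
from h import *
b=load("side0");o=np.array([235,160])
c=plane(b,np.array([[118,412],[338,475],[435,210]])/5+o,.012);print(c)
x=c[2]-c[1];x/=np.linalg.norm(x);y=np.array([-x[1],x[0],0]);ya=(c[0]-c[1])
print("yaw",np.arctan2(x[1],x[0]),np.arctan2(-ya[0],ya[1]), "O", c[1]+.078*x+.075*y, np.linalg.norm(c[2]-c[1]),np.linalg.norm(ya))
O=plane(b,np.array([[266,312]])/5+o,.038);print(O)
for uv,h in (((300,352),.048),((322,270),.058),((228,242),.068),((203,318),.078)):
    p=plane(b,np.array([uv])/5+o,h)[0]-O[0];print(np.degrees(np.arctan2(p[1],p[0])),np.linalg.norm(p[:2]))
```

```text
[[0.46772458 0.31293842 0.012     ]
 [0.4463975  0.16963474 0.012     ]
 [0.64600552 0.14052364 0.012     ]]
yaw -0.14482032896640745 -0.14773999220100653 O [0.53440458 0.23259308 0.012     ] 0.20171965080965662 0.14488199143913832
[[0.53798151 0.23117628 0.038     ]]
-137.03631937779016 0.04118503578392374
-53.387869007403374 0.04016452540324917
43.829928429055755 0.04041954506745601
137.32702705401567 0.04369965797893671
```

>>> carry_out --dr '[[0,0,0],[0,0,0],[0,0,0],[0,0,0],[0,0,0],[0,0,0],[0,0,0],[0,0,0],[0,0,0],[0,0,0],[0,0,0]]' --offset '[[-3,0,0],[-8.5,-2,3],[-8.5,-4,7],[-8.5,-6,11],[-8.5,-8,15],[-8.5,-10,19],[-8.5,-12,23],[-8.5,-15,28],[-8.5,-18,33],[-8.5,-18,33],[-8.5,-18,33]]' --fingers '[0,0,0,0,0,0,0,0,0,0,0]'

```text
t: 1.52
tool_pos: [0.4476, 0.254, 0.3302]
tool_rot: [[-0.0, 0.352, 0.936], [0.0, 0.936, -0.352], [-1.0, -0.0, -0.0]]
wrist_force: [-0.5, 0.4, 0.2]
finger_gap: 0.0856
```

Run:
```python
from h import *
print(sense()["tool_pos"]);snap("wrist","w1");snap("scene","s1");d=snap("side","d1")
```

```text
[0.44758905 0.25397119 0.33015075]
```

View pics/w1.png

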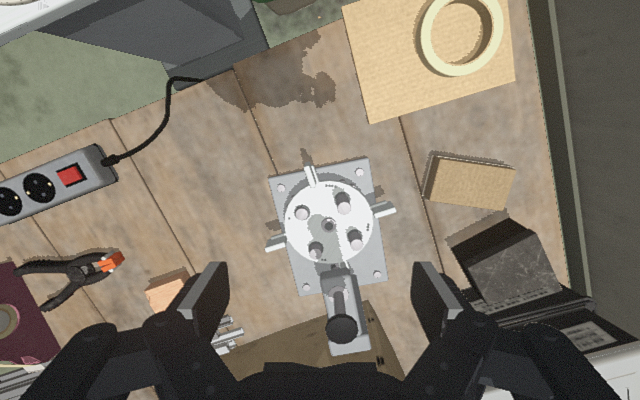

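Run:
```python
from h import *
crop(load("w1"),250,145,410,265,5,"w1c")
```

```text
(no output)
```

View pics/w1c.png

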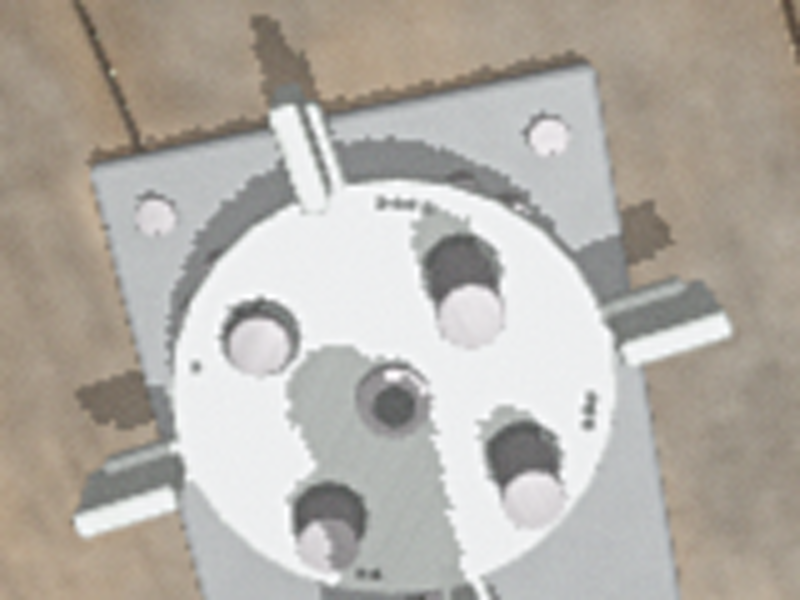

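Run:
```python
from h import *
d=load("w1");o=np.array([250,145]);P=lambda uv,z:plane(d,np.array([uv])/5+o-0.4*0,z)[0]
c=[P(u,.012) for u in((92,168),(592,62))]
c.append(plane(d,[[387,293]],.012)[0]);print(np.round(c,4))
x=c[2]-c[1];print(np.linalg.norm(x),np.linalg.norm(c[1]-c[0]),np.degrees(np.arctan2(x[1],x[0])),np.degrees(np.arctan2(-(c[1]-c[0])[0],(c[1]-c[0])[1])))
O=P((394,395),.044)
S=[P(u,h) for u,h in(((258,347),.048),((328,543),.058),((532,500),.068),((470,315),.078))]
print(O,"mean",np.mean(S,0))
m=np.mean(S,0)
for i,s in enumerate(S):
    v=s-m;print(np.degrees(np.arctan2(v[1],v[0]))-90*i,np.hypot(*v[:2]))
a=np.radians(-8.4)
X=np.array([np.cos(a),np.sin(a)]);Y=np.array([-X[1],X[0]])
print("O from corners",(c[0][:2]+c[1][:2])/2+.078*X)
for i,(u) in enumerate(((125,515),(680,337),(285,150))):
    v=P(u,.062)-m;print("tab",np.degrees(np.arctan2(v[1],v[0])),np.hypot(*v[:2]))
# knob from w1, side, scene
b=load("d1");K=[]
for dd in(d,b,load("s1")):
    print(cv2.minEnclosingCircle(np.array([[0,0]],np.float32))[1],plane(dd,[[342,329]],.225) if dd is d else proj(dd,[m[0]+.042*X[0],m[1]+.042*X[1],.225]))
```

```text
[[0.4491 0.1739 0.012 ]
 [0.4707 0.3196 0.012 ]
 [0.6947 0.2794 0.012 ]]
0.22753105782745806 0.147259522787349 -10.163665138015046 -8.444877964839327
[0.53426953 0.23537496 0.044     ] mean [0.53623699 0.23429751 0.063     ]
-136.30128391777788 0.04179857561514269
-136.91071821715002 0.041351848541148366
-137.36119308522964 0.04197957777048408
-136.66308947566856 0.042126881160148455
O from corners [0.53705118 0.23533244]
tab -91.10501350269352 0.07915274623359089
tab 88.36357368043862 0.08045527833613476
tab 179.91007464563836 0.08246364300655731
9.999999747378752e-05 [[0.56363437 0.23212322 0.225     ]]
9.999999747378752e-05 [[287.53210574 177.24495803]]
9.999999747378752e-05 [[291.11547714 160.71177665]]
```

Run:
```python
from h import *
d=load("w1");b=load("d1");s=load("s1")
crop(d,310,260,390,340,7,"k1");crop(b,265,160,325,220,8,"k2");crop(s,270,145,330,205,8,"k3")
i=np.hstack([cv2.resize(cv2.imread(f"pics/{k}.png"),(266,266)) for k in("k1","k2","k3")]);cv2.imwrite("pics/k.png",i)
for n,dd,(x0,y0,x1,y1) in(("w",d,(318,300,366,352)),("d",b,(275,168,300,192)),("s",s,(283,150,302,175))):
    g=dd["image"][y0:y1,x0:x1].max(2);m=(g<60).astype(np.uint8)
    _,_,st,ce=cv2.connectedComponentsWithStats(m);j=1+st[1:,4].argmax();print(n,st[j],ce[j]+[x0,y0])
```

```text
w [  8  14  32  29 340] [340.79705882 330.59705882]Traceback (most recent call last):
  File "<stdin>", line 7, in <module>
ValueError: attempt to get argmax of an empty sequence
```

View pics/k.png

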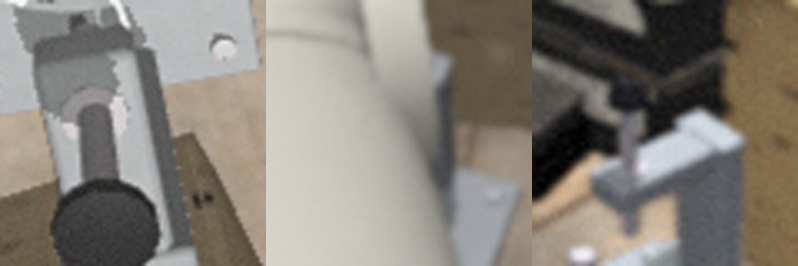

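Run:
```python
from h import *
d=load("w1");b=load("side0");s=load("s1")
print(tri([(d,(342,330)),(b,(288.6,180.5))]),tri([(d,(342,330)),(b,(288.6,180.5)),(s,(292,165.5))]))
a=np.radians(-8.4)
for z in(.225,.215,.21,.205,.2): 
    p=[.5365+.042*np.cos(a),.2345+.042*np.sin(a),z];print(z,*[proj(q,p)[0].round(1) for q in(d,b,s)])
```

```text
[0.58160229 0.22728158 0.20420894] [0.57976281 0.22726408 0.20744165]
0.225 [343.3 342.4] [287.5 177.2] [291.1 160.7]
0.215 [342.6 334.7] [287.7 179.2] [291.2 163.7]
0.21 [342.2 331. ] [287.8 180.3] [291.2 165.1]
0.205 [341.9 327.4] [288.  181.3] [291.2 166.6]
0.2 [341.6 324. ] [288.1 182.3] [291.2 168.1]
```

Run:
```python
from h import *
d=load("w1");b=load("side0");s=load("scene0")
w=[(448,245),(513,212),(560,285),(470,300)]
for h in(.03,.05,.08): print(h,plane(d,w,h).round(3)[:,:2].tolist(),'\n   sc',plane(s,[(248,168),(263,159),(283.6,169),(269,180)],h).round(3)[:,:2].tolist(),"\n   sd",plane(b,[(218,165),(249,162),(247,190),(217,190)],h).round(3)[:,:2].tolist())
crop(d,400,190,640,390,3,"bx");crop(b,195,60,295,230,4,"by")
```

```text
0.03 [[0.634, 0.389], [0.616, 0.489], [0.763, 0.537], [0.74, 0.399]] 
   sc [[0.676, 0.53], [0.758, 0.535], [0.758, 0.428], [0.67, 0.417]] 
   sd [[0.73, 0.518], [0.759, 0.415], [0.643, 0.393], [0.628, 0.491]]
0.05 [[0.622, 0.384], [0.604, 0.479], [0.745, 0.525], [0.723, 0.394]] 
   sc [[0.655, 0.506], [0.735, 0.51], [0.734, 0.406], [0.649, 0.396]] 
   sd [[0.716, 0.51], [0.744, 0.409], [0.63, 0.386], [0.615, 0.483]]
0.08 [[0.604, 0.377], [0.587, 0.465], [0.717, 0.507], [0.698, 0.386]] 
   sc [[0.623, 0.469], [0.7, 0.473], [0.699, 0.373], [0.618, 0.363]] 
   sd [[0.694, 0.497], [0.722, 0.398], [0.611, 0.377], [0.596, 0.471]]
```

View pics/bx.png

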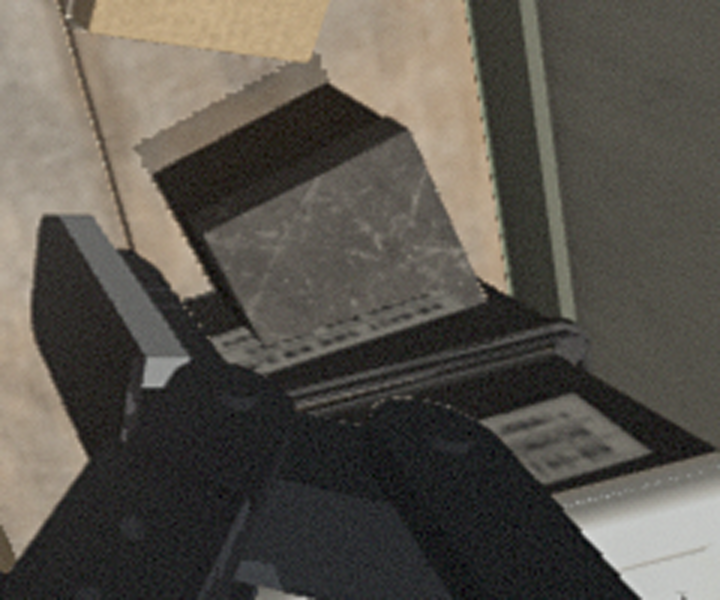

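View pics/by.png

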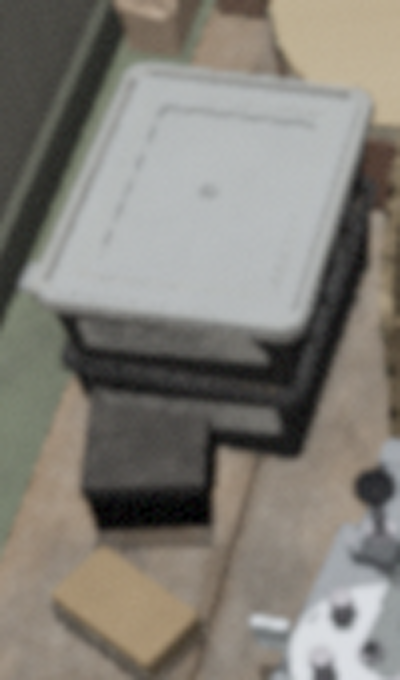

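>>> carry_out --dr '[[0.17,0,0],[0.34,0,0],[0.51,0,0],[0.68,0,0],[0.85,0,0],[1.02,0,0],[1.19,0,0],[1.36,0,0],[1.53,0,0],[1.63,0,0],[1.63,0,0],[1.63,0,0],[1.63,0,0]]' --offset '[[0,1,1],[0,2,2],[0,3,3],[0,4,4],[0,5,5],[0,6,6],[0,7,7],[0,8,8],[0,9,9],[0,9.5,9.5],[0,9.5,9.5],[0,9.5,9.5],[0,9.5,9.5]]' --fingers '[255,255,255,255,255,255,255,255,255,255,255,255,255]'

```text
t: 3.3
tool_pos: [0.5696, 0.3097, 0.3305]
tool_rot: [[0.0, 0.915, -0.404], [0.0, -0.404, -0.915], [-1.0, 0.0, -0.0]]
wrist_force: [-0.2, -0.5, 0.3]
finger_gap: 0.0002
```

Run:
```python
from h import *
s=sense();print(s["joints"],s["tool_rot"])
d=snap("wrist","w2");snap("scene","s2");b=snap("side","d2")
cv2.imwrite("pics/c2.png",np.hstack([cv2.resize(d["image"],(400,250)),cv2.resize(b["image"],(400,250))]))
```

```text
[ 3.79313886e-01  2.96684950e-01  1.09090444e+00 -5.54548007e-05
  1.75379539e+00  7.95461650e-01] [[ 2.13284416e-04  9.14648850e-01 -4.04249226e-01]
 [ 2.63174778e-05 -4.04249240e-01 -9.14648868e-01]
 [-9.99999977e-01  1.84441529e-04 -1.10291314e-04]]
```

View pics/w2.png

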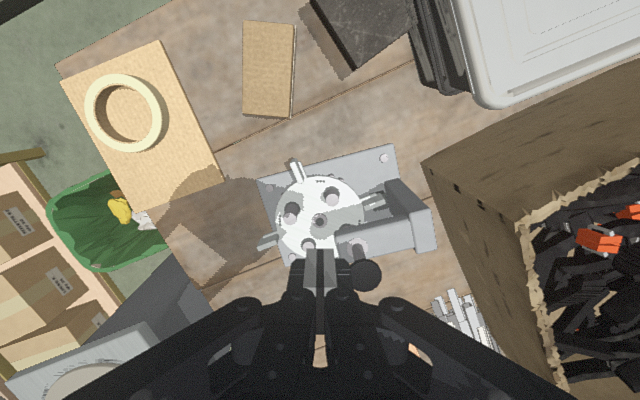

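View pics/s2.png

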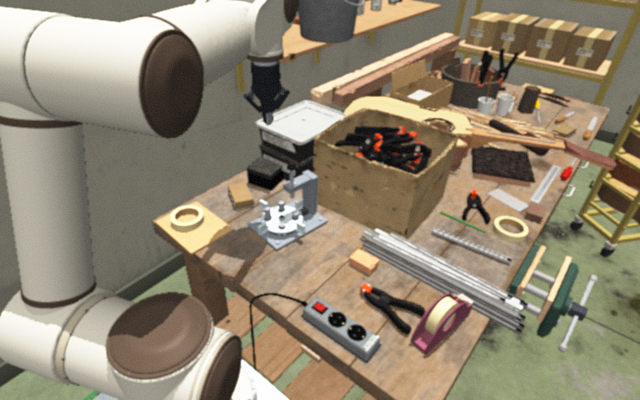

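Run:
```python
from h import *
d=load("w2");crop(d,240,140,400,280,5,"w2c")
O=np.array([.537,.2345]);a=np.radians(-8.45)
def J(x,y,z): return [O[0]+x*np.cos(a)-y*np.sin(a),O[1]+x*np.sin(a)+y*np.cos(a),z]
im=cv2.imread("pics/w2c.png")
t=np.radians(-128.4)
pts=[J(0,0,.044),J(-78,0,.012)]
pts=[J(0,0,.044),J(-.078,.075,.012),J(.128,.075,.012),J(-.078,-.075,.012)]+[J(.042*np.cos(t+i*np.pi/2),.042*np.sin(t+i*np.pi/2),.048+.01*i) for i in range(4)]+[J(.079*np.cos(t+i*np.pi/2+np.pi/4),.079*np.sin(t+i*np.pi/2+np.pi/4),.062) for i in range(4)]
for p in proj(d,pts): cv2.circle(im,tuple(int(v) for v in (p-[240,140])*5),3,(0,0,255),-1)
cv2.imwrite("pics/w2m.png",im)
```

```text
(no output)
```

View pics/w2m.png

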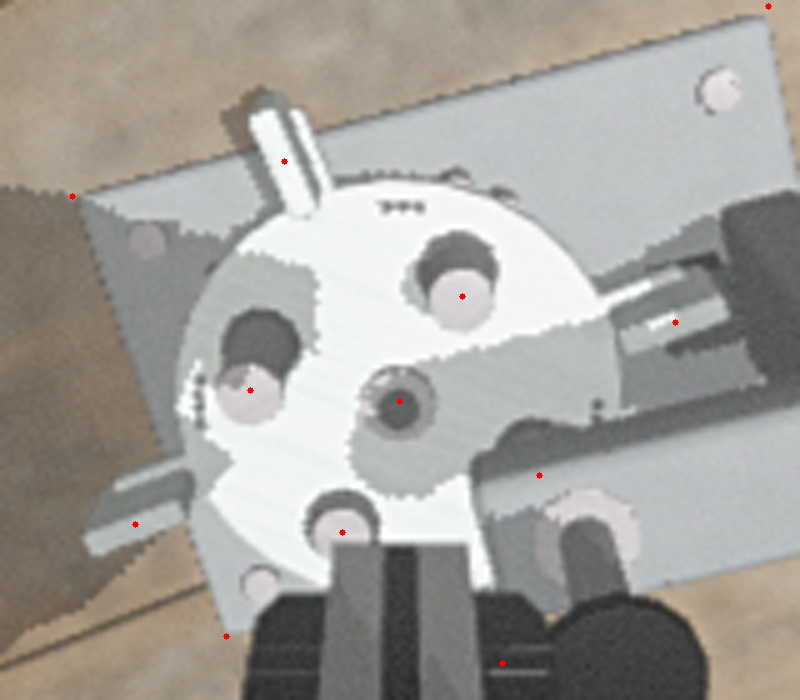

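>>> carry_out --dr '[[0,0,0],[0,0,0],[0,0,0],[0,0,0],[0,0,0],[0,0,0],[0,0,0],[0,0,0],[0,0,0],[0,0,0]]' --offset '[[3,0,-0.6],[7,0,-0.6],[11,0,-0.6],[15,0,-0.6],[18,0,-0.6],[21,0,-0.6],[24,0,-0.6],[26,0,-0.6],[27.2,0,-0.6],[27.2,0,-0.6]]' --fingers '[255,255,255,255,255,255,255,255,255,255]'

```text
t: 4.7
tool_pos: [0.5724, 0.315, 0.058]
tool_rot: [[-0.001, 0.914, -0.406], [-0.0, -0.406, -0.914], [-1.0, -0.0, 0.001]]
wrist_force: [1.0, -0.1, 0.0]
finger_gap: -0.0
```

Run:
```python
from h import *
s=sense();print(s["wrist_force"],s["tool_pos"])
d=snap("wrist","w3");b=snap("scene","s3")
crop(b,230,130,350,250,4,"s3c")
O=np.array([.537,.2345]);v=s["tool_pos"][:2]-O;print(np.degrees(np.arctan2(v[1],v[0])),np.hypot(*v))
```

```text
[ 1.01040276 -0.12173429  0.04341995] [0.57235726 0.31495772 0.05801021]
66.27684381134101 0.08788390358683523
```

View pics/w3.png

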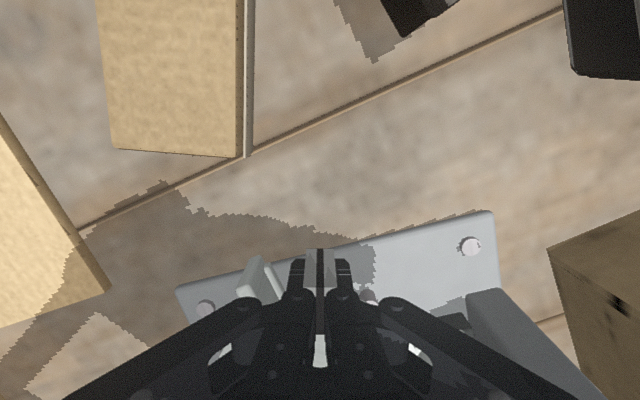

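View pics/s3c.png

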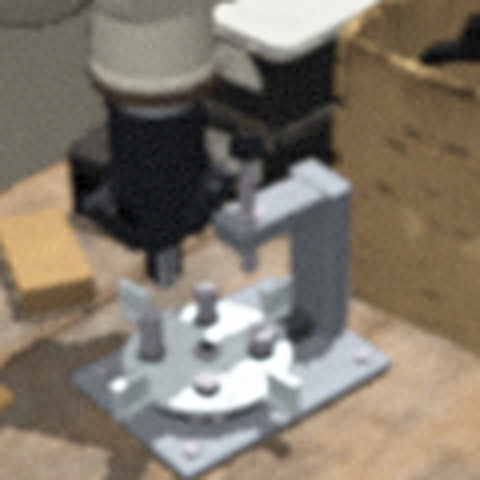

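>>> carry_out --dr '[[-0.087,0,0],[-0.175,0,0],[-0.262,0,0],[-0.349,0,0],[-0.436,0,0],[-0.524,0,0],[-0.611,0,0],[-0.698,0,0],[-0.785,0,0],[-0.873,0,0]]' --offset '[[0,-0.77,0.03],[0,-1.53,0.13],[0,-2.28,0.3],[0,-3.01,0.53],[0,-3.72,0.82],[0,-4.4,1.18],[0,-5.05,1.59],[0,-5.66,2.06],[0,-6.22,2.58],[0,-6.74,3.14]]' --fingers '[255,255,255,255,255,255,255,255,255,255]'

```text
t: 6.05
tool_pos: [0.4984, 0.314, 0.0596]
tool_rot: [[0.002, 0.897, 0.442], [0.001, 0.442, -0.897], [-1.0, 0.002, -0.0]]
wrist_force: [2.3, 1.8, 0.5]
finger_gap: 0.0002
```

Run:
```python
from h import *
s=sense();print(s["wrist_force"],s["tool_pos"])
d=snap("wrist","w4");b=snap("scene","s4")
crop(b,230,130,350,250,4,"s4c")
O=np.array([.537,.2345]);v=s["tool_pos"][:2]-O;print(np.degrees(np.arctan2(v[1],v[0])),np.hypot(*v))
```

```text
[2.320415   1.83115953 0.50388543] [0.49844581 0.3139842  0.05957485]
115.87592504875822 0.08834117157928195
```

View pics/s4c.png

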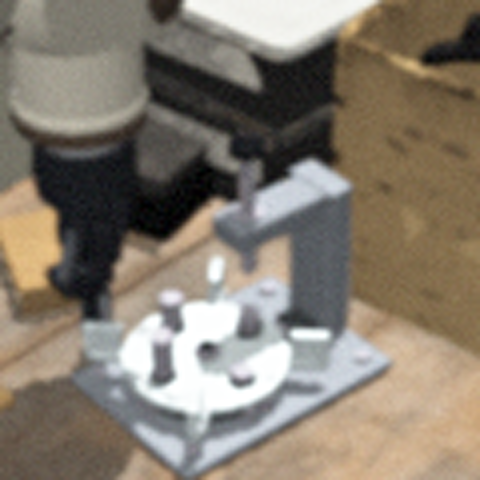

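View pics/w4.png

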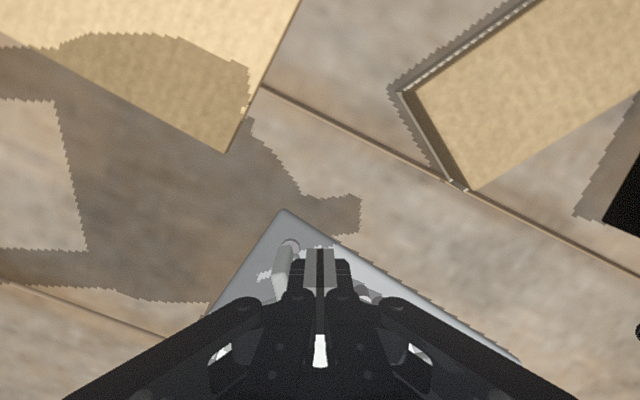

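>>> carry_out --dr '[[-0.087,0,0],[-0.175,0,0],[-0.262,0,0],[-0.349,0,0],[-0.436,0,0],[-0.524,0,0],[-0.611,0,0],[-0.698,0,0],[-0.785,0,0],[-0.873,0,0],[-0.96,0,0],[-1.047,0,0],[-1.134,0,0],[-1.222,0,0]]' --offset '[[0,-0.77,0.03],[0,-1.53,0.13],[0,-2.28,0.3],[0,-3.01,0.53],[0,-3.72,0.82],[0,-4.4,1.18],[0,-5.05,1.59],[0,-5.66,2.06],[0,-6.22,2.58],[0,-6.74,3.14],[0,-7.21,3.75],[0,-7.62,4.4],[0,-7.98,5.08],[0,-8.27,5.79]]' --fingers '[255,255,255,255,255,255,255,255,255,255,255,255,255,255]'

```text
t: 7.9
tool_pos: [0.4497, 0.2253, 0.059]
tool_rot: [[0.001, -0.106, 0.994], [0.0, 0.994, 0.106], [-1.0, 0.0, 0.001]]
wrist_force: [-0.8, 1.5, -0.1]
finger_gap: 0.0002
```

Run:
```python
from h import *
s=sense();print(s["wrist_force"],s["tool_pos"])
d=snap("wrist","w5");b=snap("scene","s5");e=snap("side","d5")
crop(b,230,130,350,250,4,"s5c");crop(d,200,180,440,330,3,"w5c")
O=np.array([.537,.2345]);v=s["tool_pos"][:2]-O;print(np.degrees(np.arctan2(v[1],v[0])),np.hypot(*v))
```

```text
[-0.81367065  1.45742579 -0.05660087] [0.449659   0.22531563 0.05899772]
-173.99710304465626 0.08782256951704945
```

View pics/s5c.png

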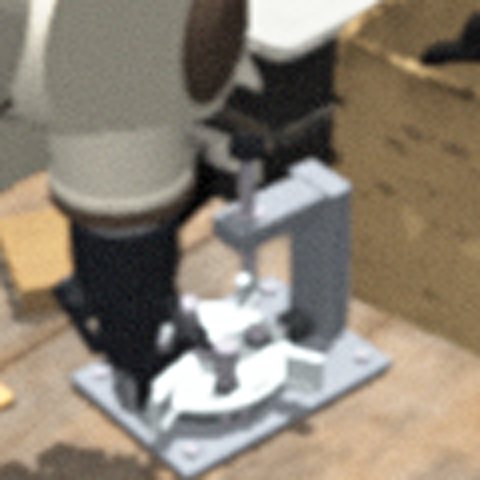

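View pics/w5c.png

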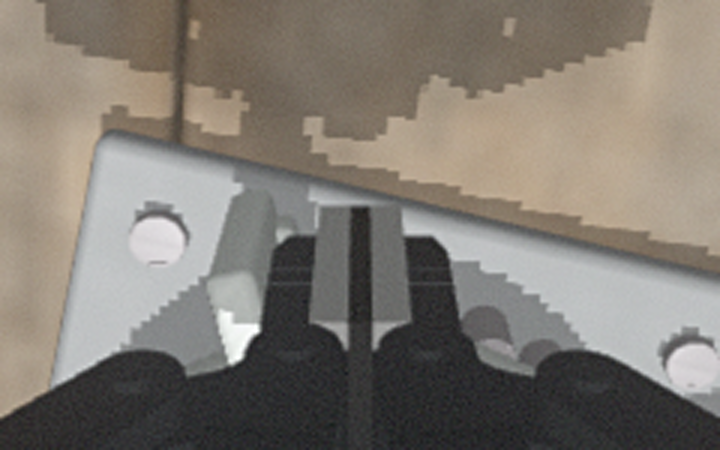

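View pics/d5.png

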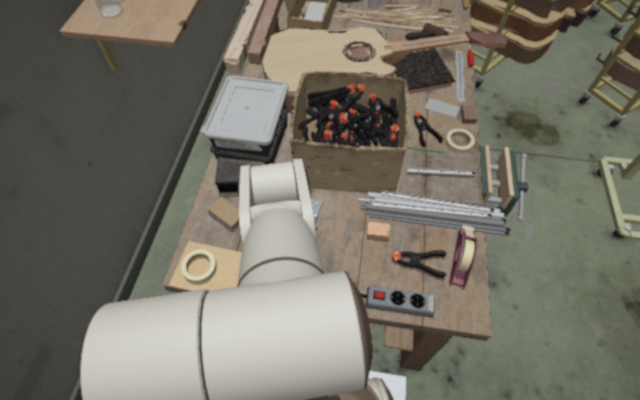

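>>> carry_out --dr '[[-0.035,0,0],[-0.07,0,0],[-0.105,0,0],[-0.14,0,0],[-0.175,0,0],[-0.209,0,0],[-0.244,0,0],[-0.279,0,0],[-0.279,0,0],[-0.279,0,0]]' --offset '[[0,-0.31,0.01],[0,-0.61,0.02],[0,-0.92,0.05],[0,-1.22,0.09],[0,-1.53,0.13],[0,-1.83,0.19],[0,-2.13,0.26],[0,-2.43,0.34],[0,-2.43,0.34],[0,-2.43,0.34]]' --fingers '[255,255,255,255,255,255,255,255,255,255]'

```text
t: 9.3
tool_pos: [0.4553, 0.2018, 0.0585]
tool_rot: [[0.0, -0.374, 0.928], [0.0, 0.928, 0.374], [-1.0, -0.0, 0.0]]
wrist_force: [-0.2, 0.1, 0.3]
finger_gap: -0.0001
```

Run:
```python
from h import *
s=sense();print(s["wrist_force"],s["tool_pos"])
d=snap("wrist","w6");b=snap("scene","s6")
crop(b,230,130,350,250,4,"s6c");crop(d,200,180,440,330,3,"w6c")
O=np.array([.537,.2345]);v=s["tool_pos"][:2]-O;print(np.degrees(np.arctan2(v[1],v[0])),np.hypot(*v))
```

```text
[-0.18690729  0.05356921  0.28629096] [0.45530375 0.20175134 0.05845359]
-158.1561857432337 0.08801563387099845
```

View pics/s6c.png

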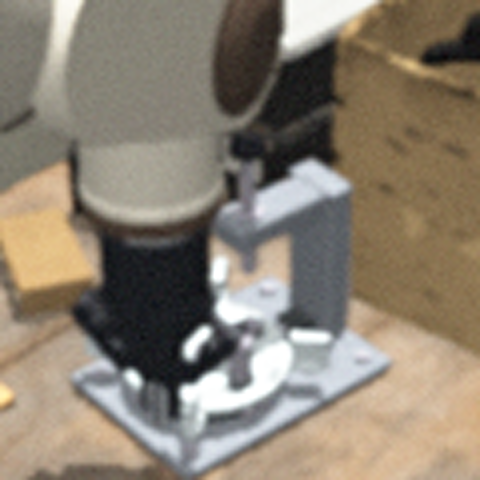

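View pics/w6c.png

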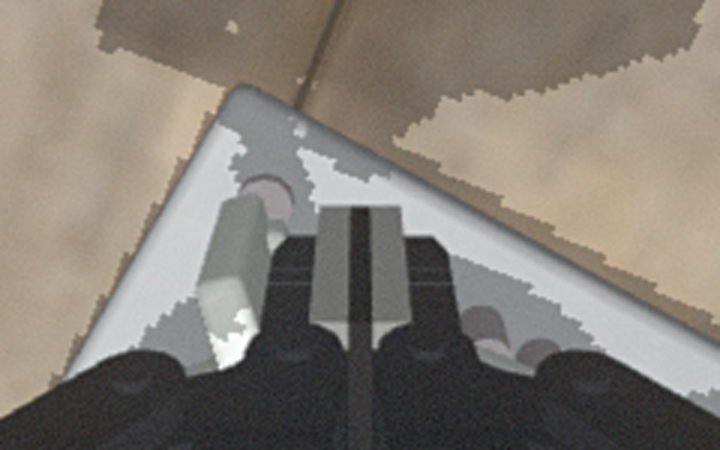

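>>> carry_out --dr '[[0,0,0],[0,0,0],[0,0,0],[0,0,0],[0,0,0],[0,0,0],[0,0,0],[0,0,0],[0,0,0],[0,0,0]]' --offset '[[0,0.8,-0.5],[0,0.8,-1],[-4,0.8,-1],[-9,0.8,-1],[-14,0.8,-1],[-19,0.8,-1],[-23,0.8,-1],[-27,0.8,-1],[-27,0.8,-1],[-27,0.8,-1]]' --fingers '[255,255,255,255,255,255,255,255,255,255]'

```text
t: 10.65
tool_pos: [0.4426, 0.2051, 0.3275]
tool_rot: [[-0.001, -0.376, 0.927], [-0.0, 0.927, 0.376], [-1.0, -0.0, -0.001]]
wrist_force: [0.1, -0.1, -0.4]
finger_gap: -0.0005
```

Run:
```python
from h import *
print(sense()["tool_pos"],sense()["joints"])
d=snap("wrist","w7");crop(d,220,130,420,330,3,"w7c");crop(snap("scene","s7"),230,130,350,250,4,"s7c")
```

```text
[0.44260045 0.20513464 0.32751644] [ 2.75987858e-01 -4.71226422e-02  1.48098879e+00 -1.17528048e-04
  1.70852431e+00 -1.68004918e+00]
```

View pics/w7.png

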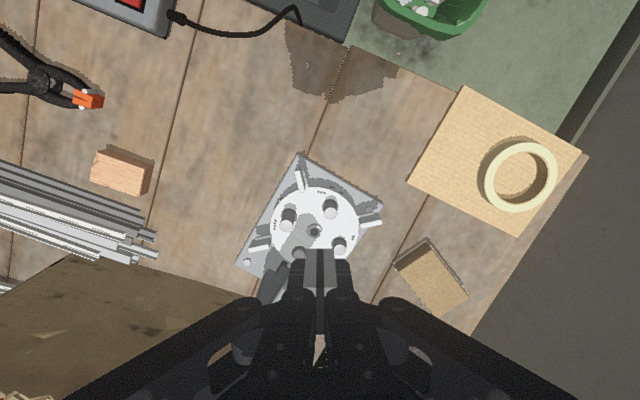

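View pics/w7c.png

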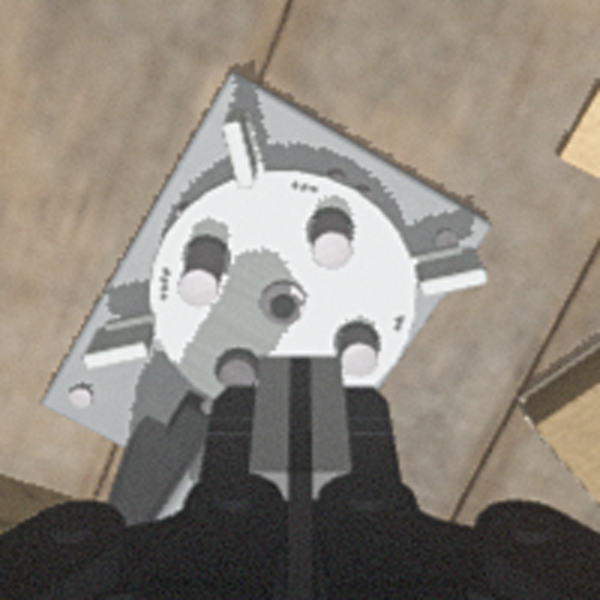

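Run:
```python
from h import *
d=load("w7");o=np.array([220,130]);P=lambda uv,z:plane(d,np.array([uv])/3+o,z)[0]
c=[P((233,70),.012),P((489,220),.012),P((45,405),.012)];v=c[1]-c[0]
yaw=np.degrees(np.arctan2(-v[0],v[1]));w=c[2]-c[0];print(np.round(c,4),np.linalg.norm(v),yaw,np.degrees(np.arctan2(w[1],w[0])),np.linalg.norm(w))
a=np.radians(-8.45);X=np.array([np.cos(a),np.sin(a)]);print("O",(c[0]+c[1])[:2]/2+.078*X)
S=[P((360,350),.058),P((332,250),.068),P((200,287),.078)];hub=P((283,303),.044);m=(S[0]+S[2])/2
print(hub,m,[np.hypot(*(s-m)[:2]) for s in S])
for i,s in enumerate(S):
    q=s-m;print(np.degrees(np.arctan2(q[1],q[0]))-90*(i+1))
L=P((237,369),.048)-m;print(np.degrees(np.arctan2(L[1],L[0])),np.hypot(*L[:2]))
```

```text
[[0.4471 0.1735 0.012 ]
 [0.4689 0.3171 0.012 ]
 [0.6497 0.1445 0.012 ]] 0.14522939768946563 -8.623513628585373 -8.143462531928442 0.2046268006672312
O [0.53516468 0.2338144 ]
[0.53552345 0.23466737 0.044     ] [0.5333752  0.23421191 0.068     ] [np.float64(0.040593296672682425), np.float64(0.03951517373675161), np.float64(0.04059329667268244)]
-7.084274343717638
-11.02516242070078
-367.0842743437178
-10.924088708445757 0.04131394289298939
```

>>> carry_out --dr '[[0,0,0],[0,0,0],[0,0,0],[0,0,0],[0,0,0],[0,0,0],[0,0,0],[0,0,0]]' --offset '[[0,-0.6,3],[0,-1.4,6],[0,-2.2,10],[0,-3,13.4],[2,-3,13.4],[5,-3,13.4],[6.7,-3,13.4],[6.7,-3,13.4]]' --fingers '[255,255,255,255,255,255,255,255]'

```text
t: 11.75
tool_pos: [0.5779, 0.2276, 0.26]
tool_rot: [[-0.002, -0.376, 0.927], [-0.001, 0.927, 0.376], [-1.0, 0.0, -0.002]]
wrist_force: [-1.0, -0.4, 0.9]
finger_gap: -0.0001
```

Run:
```python
from h import *
s=sense();print(s["tool_pos"],s["wrist_force"])
d=snap("wrist","w8");crop(d,220,150,420,300,4,"w8c");crop(snap("scene","s8"),230,110,350,230,5,"s8c")
p=s["tool_pos"]+np.array([0,0,-.014]);print(proj(d,[p,[.578,.228,.208],[.578,.228,.2]]),proj(load("s8"),[p,[.578,.228,.208]]))
```

```text
[0.57792145 0.22761527 0.26001706] [-0.95576016 -0.44559051  0.9467122 ]
[[319.37713781 263.06401713]
 [319.97010837 233.56331857]
 [319.96182217 228.62332971]] [[291.23571577 154.34898077]
 [291.25146213 165.78898119]]
```

View pics/w8.png

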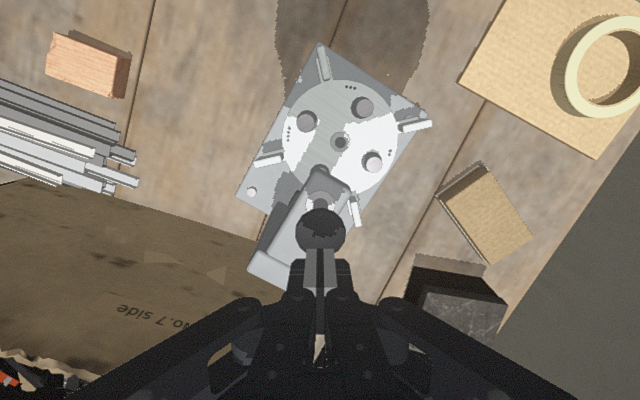

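View pics/s8c.png

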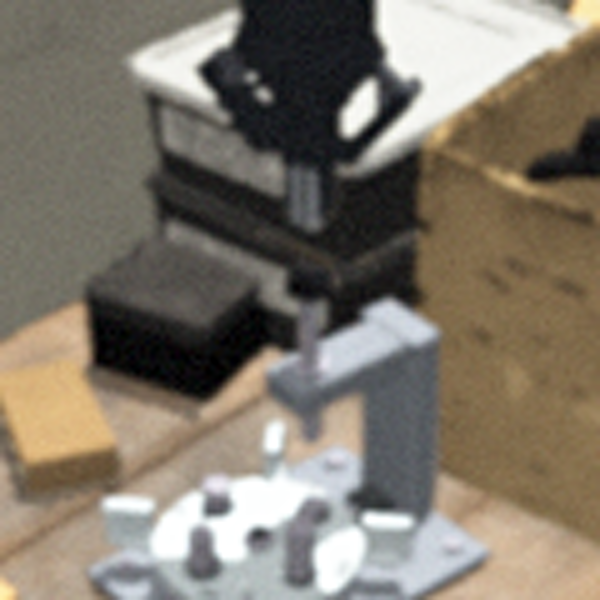

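Run:
```python
from h import *
d=load("w8");P=lambda u,z:plane(d,[u],z)[0][:2]
ang=lambda v:np.degrees(np.arctan2(v[1],v[0]))
crop(d,230,30,440,250,3,"w8d")
S=[P((372,161),.058),P((363,107),.068),P((307,121),.078)]
print("posts line 2->4",ang(S[0]-S[2])-90)
m=(S[0]+S[2])/2;print(m,ang(m-S[1]))
c=[P((321,43),.012),P((427,116),.012),P((236,197),.012)]
print("yaw",ang(c[1]-c[0])-90,ang(c[2]-c[0]),(c[0]+c[1])/2+.078*np.array([np.cos(-.147),np.sin(-.147)]))
```

```text
posts line 2->4 -9.956324237777835
[0.53349819 0.2330508 ] -9.334790601987642
yaw -9.802296030422326 -9.297085675594548 [0.53879853 0.23675031]
```

View pics/w8d.png

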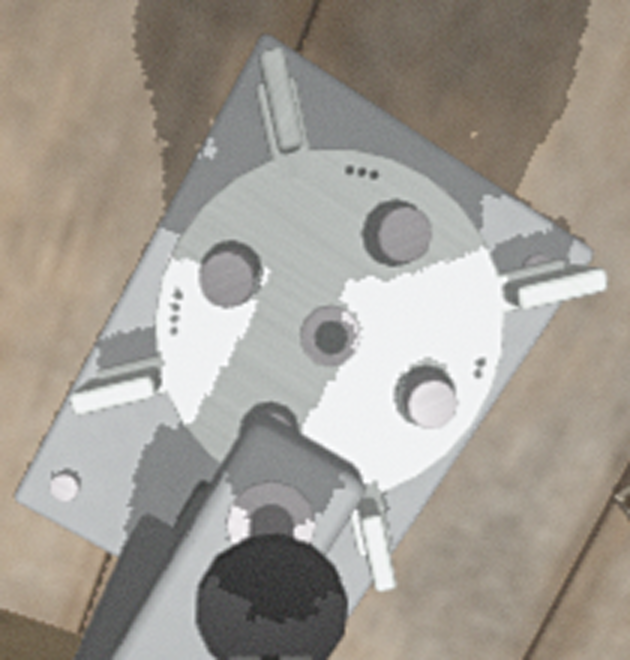

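>>> carry_out --dr '[[0,0,0],[0,0,0],[0,0,0],[0,0,0],[0,0,0],[0,0,0],[0,0,0],[0,0,0]]' --offset '[[1,0,0.1],[2.5,0,0.1],[3.5,0,0.1],[4,0,0.1],[4.5,0,0.1],[5,0,0.1],[5,0,0.1],[5,0,0.1]]' --fingers '[255,255,255,255,255,255,255,255]'

```text
t: 12.85
tool_pos: [0.5794, 0.2281, 0.2114]
tool_rot: [[0.0, -0.376, 0.927], [-0.0, 0.927, 0.376], [-1.0, -0.0, 0.0]]
wrist_force: [0.0, 0.5, 0.6]
finger_gap: -0.0001
```

Run:
```python
from h import *
s=sense();print(s["tool_pos"],s["wrist_force"],s["wrist_torque"])
d=snap("wrist","w9");snap("scene","s9");crop(load("s9"),230,110,350,230,4,"s9c");i=cv2.imread("pics/s9c.png")
cv2.imwrite("pics/9.png",np.hstack([i[:480],cv2.resize(d["image"][150:310,240:400],(320,320))[:320] if 0 else cv2.copyMakeBorder(cv2.resize(d["image"][150:310,240:400],(320,320)),0,160,0,0,cv2.BORDER_CONSTANT)]))
```

```text
[0.5793849  0.22810566 0.21139296] [0.04183699 0.45804759 0.58472304] [ 0.00601497 -0.03536375  0.02781033]
```

View pics/9.png

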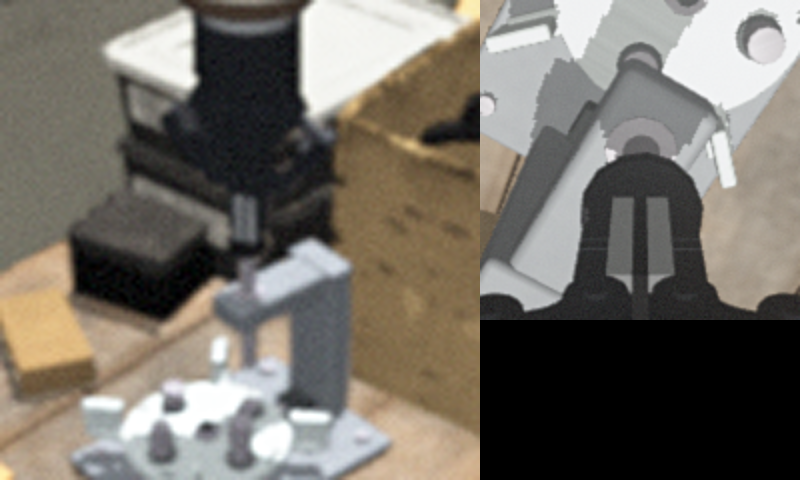

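>>> carry_out --dr '[[0,0,0],[0,0,0],[0,0,0],[0,0,0],[0,0,0],[0,0,0],[0,0,0]]' --offset '[[0.5,0,0],[1,0,0],[1.5,0,0],[2,0,0],[2.5,0,0],[2.9,0,0],[2.9,0,0]]' --fingers '[255,255,255,255,255,255,255]'

```text
t: 13.82
tool_pos: [0.5791, 0.228, 0.1818]
tool_rot: [[-0.001, -0.376, 0.927], [-0.0, 0.927, 0.376], [-1.0, 0.0, -0.001]]
wrist_force: [-0.5, 0.1, 1.0]
finger_gap: 0.0
```

>>> carry_out --dr '[[0,0,0],[0,0,0],[0,0,0],[0,0,0]]' --offset '[[0.1,0,0],[0.2,0,0],[0.3,0,0],[0.3,0,0]]' --fingers '[255,255,255,255]'

```text
t: 14.32
tool_pos: [0.5793, 0.2281, 0.1792]
tool_rot: [[-0.0, -0.376, 0.927], [-0.0, 0.927, 0.376], [-1.0, -0.0, -0.0]]
wrist_force: [0.1, 0.2, -0.2]
finger_gap: -0.0
```

>>> carry_out --dr '[[0,0,0],[0,0,0],[0,0,0]]' --offset '[[0.1,0,0],[0.2,0,0],[0.2,0,0]]' --fingers '[255,255,255]'

```text
t: 14.7
tool_pos: [0.5793, 0.2281, 0.1771]
tool_rot: [[-0.0, -0.376, 0.927], [-0.0, 0.927, 0.376], [-1.0, -0.0, -0.0]]
wrist_force: [0.2, -0.6, 0.5]
finger_gap: 0.0001
```

Run:
```python
from h import *
s=sense();print(s["tool_pos"],s["wrist_force"])
d=snap("wrist","wa");snap("scene","sa");crop(load("sa"),260,140,340,240,6,"sac")
```

```text
[0.57928926 0.22811211 0.17713954] [ 0.20754593 -0.63409867  0.45778174]
```

View pics/sac.png

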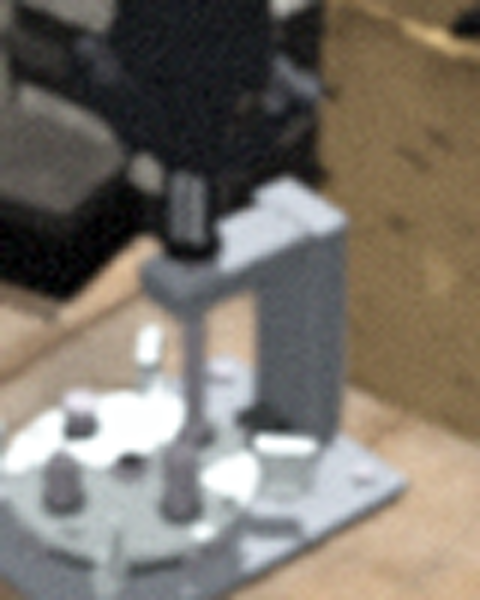

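Rod is moving down with the tip, nearly at the stop. I'll press on in 1 mm steps until the force rises.

>>> carry_out --dr '[[0,0,0],[0,0,0]]' --offset '[[0.1,0,0],[0.1,0,0]]' --fingers '[255,255]'

```text
t: 15.05
tool_pos: [0.5794, 0.2281, 0.1767]
tool_rot: [[0.0, -0.376, 0.927], [0.0, 0.927, 0.376], [-1.0, -0.0, 0.0]]
wrist_force: [-1.8, -0.5, 6.1]
finger_gap: 0.0001
```

>>> carry_out --dr '[[0,0,0],[0,0,0]]' --offset '[[0.1,0,0],[0.1,0,0]]' --fingers '[255,255]'

```text
t: 15.3
tool_pos: [0.5795, 0.2281, 0.1765]
tool_rot: [[0.001, -0.376, 0.927], [0.0, 0.927, 0.376], [-1.0, -0.0, 0.001]]
wrist_force: [-4.2, -2.0, 13.8]
finger_gap: -0.0001
```

>>> carry_out --dr '[[0,0,0],[0,0,0],[0,0,0],[0,0,0],[0,0,0],[0,0,0],[0,0,0],[0,0,0],[0,0,0]]' --offset '[[-0.5,0,0],[-2,0,0],[-5,0,0],[-9,0,0],[-13,0,0],[-15,0,-4],[-15,0,-9],[-15,0,-12],[-15,0,-12]]' --fingers '[255,255,255,255,255,255,255,255,255]'

```text
t: 16.42
tool_pos: [0.4668, 0.1826, 0.3271]
tool_rot: [[0.002, -0.376, 0.927], [0.0, 0.927, 0.376], [-1.0, -0.001, 0.002]]
wrist_force: [0.5, -0.1, 0.5]
finger_gap: -0.0002
```

Run:
```python
from h import *
s=sense();print(s["tool_pos"],s["wrist_force"])
d=snap("wrist","wb");snap("scene","sb");crop(load("sb"),250,140,340,240,6,"sbc");crop(d,210,120,430,320,3,"wbc")
k=[.579,.228];print(proj(load("sb"),[k+[.163],[.5775,.2283,.048]]),proj(d,[k+[.163]]))
```

```text
[0.46683828 0.1826039  0.32708022] [ 0.52632363 -0.12313693  0.45695881]
[[291.59044633 178.70828792]
 [291.4496079  209.80492014]] [[319.62601101 294.31944509]]
```

View pics/sbc.png

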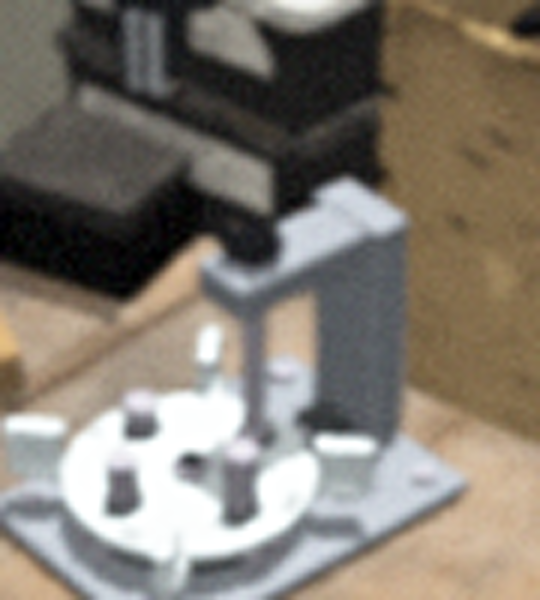

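View pics/wbc.png

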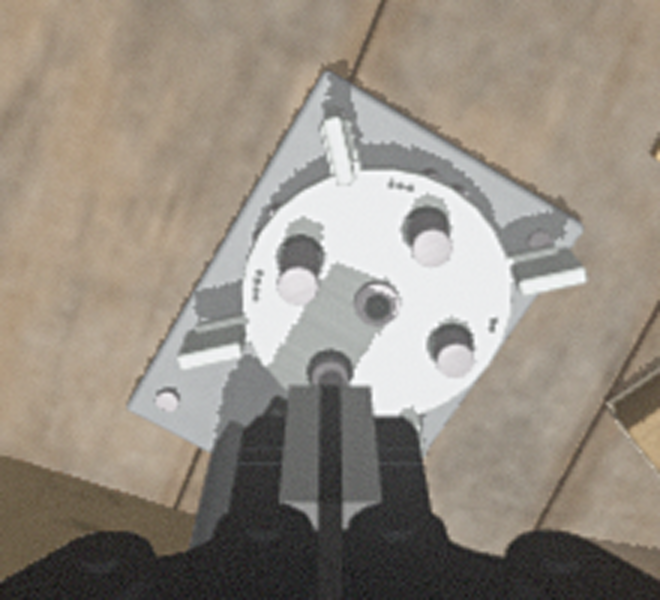

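The rod is down on the lowest stop, with the knob at about scene pixel (292, 178.5) against a predicted (291.6, 178.7). The turret is still aligned and the arm is clear.

```bash
python3 -c "
from workcell import finish_job;print(finish_job())"
```

```text
the job is handed in; nothing more can be done
None
```

The lowest stop is clicked in under the rod, the rod has been pressed down onto it, and I handed the job in at about 16.5 s. No verdict was reported, so these are only my own checks.

**What I did:** With the gripper shut, I pushed tab 3 counter-clockwise about 128°, past one detent. The side force then dropped to zero. After backing off, I pressed the knob down with the fingertips, then lifted away and moved back to about 33 cm above the bench.

**Turret:** Before pressing, one wrist view put the posts within about 1° of the jig's axis; the limit is about 5.5°. An earlier view was rougher, with single posts up to about 3° off.

**Rod:** It was still at about 0.017 m down when the stop came under it. The force rose to 6 N and then 14 N with the fingertips about 163 mm above the bench, which is the lowest stop's height.

**After retreating:** The knob was within a pixel of its predicted place in the scene view, the turret still looked aligned, and the wrist force was near zero. My estimates of the jig's position vary by 2–4 mm between views, with no sign that it moved. I never went near the bystanders and did not re-measure them.

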